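Get the wheel out from behind the hangers

TASK

First clear both truck hangers off the wooden rack and set them down flat on the dark mat; then fetch the green wheel from the back of the rack and set it flat in the round seat of the orange wheel chock. Once the wheel is in the chock, put each hanger back squarely in the middle of the pad of its own colour, lying along the pad as it did before. Leave the bowl of black rings and the white wheel where they are.

Things in the scene. Friction and masses are not known exactly. Their poses are not given: they have to be found in the camera images.
- hanger_red: loose bare aluminium truck hanger, red bushing on top; about 0.25 kg; starts on the red pad. 150 long (its x), same end for end. Flat-sided middle hub 40 (x) by 30 (y) by 32 high; bushing on it 26 in diameter, top at 45. Arms 22 in diameter from the hub to x = 57, then 8 mm axle stubs to x = 75, centre line 11 up. Origin: centre of underside, z up. Grip across the hub (its y).
- hanger_blue: loose bare aluminium truck hanger, blue bushing on top; about 0.25 kg; starts on the blue pad. 150 long (its x), same end for end. Flat-sided middle hub 40 (x) by 30 (y) by 32 high; bushing on it 26 in diameter, top at 45. Arms 22 in diameter from the hub to x = 57, then 8 mm axle stubs to x = 75, centre line 11 up. Origin: centre of underside, z up. Grip across the hub (its y).
- wheel_green: loose green skateboard wheel, 56 in diameter, 44 high, lying flat with its bore upright, edges rounded 6 to 7; 0.12 kg or thereabouts. Origin: centre of its underside; z up along the bore. It starts on the rack's base, at x = 62, y = 0 of the rack, between the hangers, 6 from each arm and the back stop: fingers fit beside it only once the hangers are gone.
- pad_red: fixed red pad on the rack, a flat cross 3 thick: a strip 190 long (x) by 28 wide (y) with a square middle 50 by 54; home of the hanger with the red bushing, whose length lies along the pad's x, its hub on the middle. Origin: centre of its underside, so its top is 3 above it. The two pads lie parallel, 90 apart; which is left and which right varies.
- pad_blue: fixed blue pad on the rack, a flat cross 3 thick: a strip 190 long (x) by 28 wide (y) with a square middle 50 by 54; home of the hanger with the blue bushing, whose length lies along the pad's x, its hub on the middle. Origin: centre of its underside, so its top is 3 above it. The two pads lie parallel, 90 apart; which is left and which right varies.
- rack: fixed plywood rack: base 220 (x) by 150 (y), 8 thick, with a dark wooden back stop 14 thick, 70 wide and 52 high (from the bench) whose inner face is at x = 96. Origin: centre of the base's underside; its +x points away from the robot, towards the back stop. The pads lie on the base at x = 0, y = +45 and -45.
- mat: fixed square mat, dark rubber with a grey border, 180 by 180, 4 thick; the side area for the hangers, with room for both side by side. Origin: centre of its underside. It lies to the left or to the right of the rack.
- chock: fixed orange silicone wheel chock: square base 104 by 104, floor 4 thick (dark), with a round seat ringed by a low wall 10 wide, of inner diameter 74, whose top is 6 above the floor (10 above the bench). Origin: centre of its underside. It lies on the other side of the rack from the mat. The wheel belongs flat on the floor of the seat.
- bowl: white bowl holding black speed rings, 110 in diameter at the rim, 42 high, loose; not to be moved. Origin: centre of its underside.
- wheel_white: loose white wheel on the bench, not to be moved: 56 in diameter, 44 high, lying flat with its bore upright, edges rounded 6 to 7; 0.12 kg or thereabouts. Origin: centre of its underside; z up along the bore.
There are look-alikes about, which are no part of the job. What is shaped like the hanger_red but pink or yellow is not meant.

How it is judged:
On the way, in this order (a step that is already met when the one before it is completed fails the run):
1. both hangers lie flat and released on the mat, the middle of each at least 10 mm inside its edges (x of hanger_red in the frame of mat between -0.08 and 0.08 m and y of hanger_red in the frame of mat between -0.08 and 0.08 m and z of each of hanger_red, hanger_blue in the frame of mat below 0.012 m and angle between each of hanger_red, hanger_blue's own z axis and vertical below 0.15 rad and x of hanger_blue in the frame of mat between -0.08 and 0.08 m and y of hanger_blue in the frame of mat between -0.08 and 0.08 m and linear speed of each of hanger_red, hanger_blue below 0.02 m/s and contact force between the fingers and hanger_red below 0.3 N and contact force between the fingers and hanger_blue below 0.3 N), for 0.2 s.
2. with the hangers still on the mat, the green wheel lies flat and released in the chock's seat, within 12 mm of its centre (horizontal distance between wheel_green and chock below 0.012 m and z of wheel_green in the frame of chock below 0.008 m and angle between wheel_green's own z axis and vertical below 0.1 rad and linear speed of wheel_green below 0.02 m/s and contact force between the fingers and wheel_green below 0.3 N and x of hanger_red in the frame of mat between -0.08 and 0.08 m and y of hanger_red in the frame of mat between -0.08 and 0.08 m and z of each of hanger_red, hanger_blue in the frame of mat below 0.012 m and angle between each of hanger_red, hanger_blue's own z axis and vertical below 0.15 rad and x of hanger_blue in the frame of mat between -0.08 and 0.08 m and y of hanger_blue in the frame of mat between -0.08 and 0.08 m), for 0.2 s.
At the end, for the whole second after the job is handed in: The green wheel lies flat in the chock's seat within 12 mm of its centre; each hanger lies flat on the pad of its own colour, within 15 mm of its middle lengthwise and 12 mm across, and parallel to it within 0.2 rad; all released and at rest (horizontal distance between wheel_green and chock below 0.012 m and z of wheel_green in the frame of chock below 0.008 m and angle between wheel_green's own z axis and vertical below 0.1 rad and linear speed of each of wheel_green, hanger_red, hanger_blue below 0.02 m/s and contact force between the fingers and wheel_green below 0.3 N and x of hanger_red in the frame of pad_red between -0.015 and 0.015 m and y of hanger_red in the frame of pad_red between -0.012 and 0.012 m and z of hanger_red in the frame of pad_red below 0.008 m and angle between each of hanger_red, hanger_blue's own z axis and vertical below 0.12 rad and angle between the x axis of hanger_red and the x axis of pad_red, either way round below 0.2 rad and contact force between the fingers and hanger_red below 0.3 N and x of hanger_blue in the frame of pad_blue between -0.015 and 0.015 m and y of hanger_blue in the frame of pad_blue between -0.012 and 0.012 m and z of hanger_blue in the frame of pad_blue below 0.008 m and angle between the x axis of hanger_blue and the x axis of pad_blue, either way round below 0.2 rad and contact force between the fingers and hanger_blue below 0.3 N); the robot touches nothing.
It fails at once if the bowl or the white wheel is shifted by more than 30 mm (distance of any of bowl, wheel_white from where it was at the start of the episode above 0.03 m).
It also fails if it takes over 128 s, if anything falls off the work surface, if the arm or the gripper's body presses on something with over 40 N, if the wrist force passes 120 N, or if a joint passes its speed limit or range.

ROBOT

A 7-joint arm with a two-finger parallel gripper is mounted at the origin on the work surface. World frame = base frame: x ahead of the robot, y to its left, z up, the work surface at z = 0. Lengths are in m, angles in rad, forces in N, time in s.
With the tool pointing down it reaches from about 0.425 to 0.925 m from the base axis. Payload 6.8 kg.
Tool frame: the origin (TCP) lies on the front face of the gripper's body, between the roots of the fingers; the fingertips stand 73 mm ahead of it and the grasp point (between the pads) lies 54 mm ahead of it (env.nose_length is the distance from the TCP to the fingertips, in m); z points along the fingers, y is the direction in which the jaws open and shut (so a half turn about z gives the same grasp; the last joint's range is limited). The gripper opens to 85 mm and grips with 20 to 120 N. Pads are 22 mm wide; open, the fingers measure 114 mm over their backs; the gripper's body (76 mm by 85 mm) begins 54 mm behind the grasp point. The pads swing forward as they close: fully open they stand 13 mm farther back than shut.
Start: joints at [-1.269, 0.477, 0.022, 1.555, -0.011, 1.109, -0.083], TCP at [0.269, 0.619, 0.304] pointing down, gripper open.
Joint ranges: [-2.96, 2.96], [-0.34, 2.1], [-1.41, 1.46], [0.24, 2.44], [-1.37, 4.51], [0.17, 1.92], [-2.96, 2.96]. Speed limits (rad/s): [2.39, 2.39, 3.14, 3.14, 3.14, 3.14, 3.14].

INTERFACE

Orientations are given as a unit quaternion [w, x, y, z].
In Python, from cell import env, kin, camera, calibration, job gives the robot as it stands. The module is installed in compiled form; this text tells all that it offers. Calls block until the motion is done:
- env.reach(position, orientation): joint-space move of the TCP to a pose.
- env.movel(position, velocity=0.15, rot=None, stop_force=None): straight line of the TCP; rot=None keeps the orientation; velocity is the mean speed in m/s. With stop_force (N) it stops when the force on the tool has changed by that much, and returns True; else False.
- env.goto_joints(angles): joint-space move.
- env.grip(opening, f_grip=None): finger opening in m; f_grip is the grip in N (None keeps the last); returns when the fingers have stopped.
- env.dwell(seconds).
- kin.inverse_kinematics(position, orientation): joint angles nearest the present ones, or None.
- env.get_state(): the state.
- camera(name): name is "side" or "top"; returns (picture, depth): 480x640x3 uint8, blue, green, red; 480x640 float32, m along the optical axis (not along the pixel's ray), 0 where there is no reading.
- calibration(name): a dict with "fx", "fy", "cx", "cy" (pixels), "rvec" (rotation vector, rad) and "tvec" (3), from world to camera coordinates, as OpenCV has them. Camera axes: x right, y down, z forward; pixel columns grow to the right and rows downward; lengths in m; the calibration is good to about 2 mm. A picture is of the moment at which its call begins. calibration takes no time and is no camera call.
A pose or a line that the arm cannot do raises env.PlanningError and nothing moves.
- job.job_done(): hands the job in, once; it reports no verdict.
The state is a dict: "time": time; "qpos": joint angles; "joint_velocities": joint speeds; "joint_torque": joint torques, N m; "tcp_pos": TCP position; "orientation": TCP orientation; "force": force on the tool from outside, world axes, zero at the start; "torque": the same for the moment, N m; "opening": finger opening in m.
Only numpy, scipy, OpenCV 4.12 (cv2) and the standard library are available. Lean on these libraries where they do the work, as an engineer would, in place of code of your own. Each camera call takes 0.05 s, during which the arm holds its last target.

## Working session

There is one attempt and no reset: what is moved stays moved. The work goes in short steps, each a Python script; the robot and the scene stay as the last script left them, time stands still between calls to the robot, and variables do not carry over. Pictures are saved under pics/ and viewed, and the job is handed in when it is done.

```bash
mkdir -p pics; ls; python3 - <<'E'
from cell import env,kin,camera,calibration,job
import cv2,numpy as np
for n in("top","side"):
    p,d=camera(n); cv2.imwrite(f"pics/{n}0.png",p); np.save(f"{n}0.npy",d); c=calibration(n)
    print(n,{k:np.round(v,4) for k,v in c.items()})
    R=cv2.Rodrigues(np.array(c["rvec"]))[0]; print("cam pos",-R.T@np.array(c["tvec"]).ravel())
s=env.get_state(); print(s["time"],s["tcp_pos"],s["orientation"],s["opening"],env.nose_length)
E
```

```text
pics
top {'fx': np.float64(497.7498), 'fy': np.float64(497.7498), 'cx': np.float64(331.0116), 'cy': np.float64(248.8813), 'rvec': array([ 2.1475, -2.1128,  0.2235]), 'tvec': array([-0.0127,  0.4897,  1.0883])}
cam pos [0.2752281  0.01518066 1.16123018]
side {'fx': np.float64(483.4231), 'fy': np.float64(483.4231), 'cx': np.float64(321.2499), 'cy': np.float64(244.6642), 'rvec': array([ 2.3161, -0.0283,  0.0145]), 'tvec': array([-0.485 ,  0.0242,  1.051 ])}
cam pos [ 0.46472457 -0.76774436  0.73136844]
0.1 [0.26876193 0.61874004 0.30300731] [-1.13048150e-04  2.03444577e-01  9.79086114e-01 -8.20231542e-04] 0.08529758083270797 0.0726
```

View pics/top0.png

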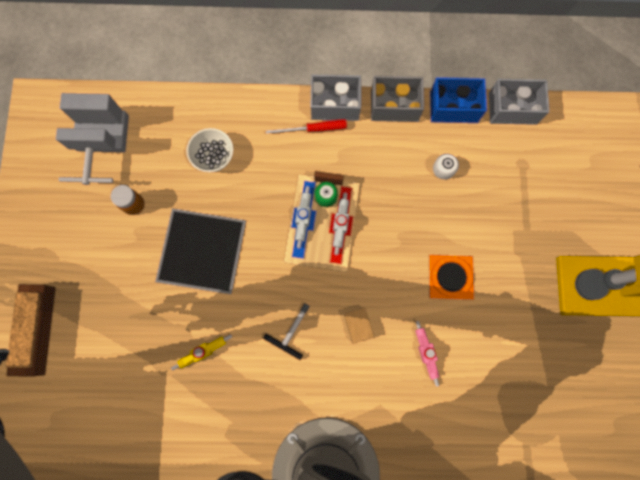

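View pics/side0.png

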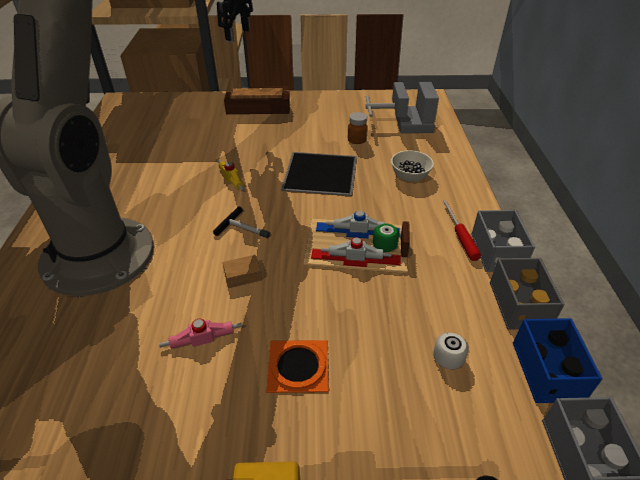

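The red-bushing hanger is at top (341,222) and the blue at (303,213), both bare aluminium and on the rack. The look-alikes are the yellow one at (202,352) and the pink one at (428,352), both on the bench. The mat is at (201,251), the chock at (451,277), the green wheel at (327,193), the white wheel at (446,166) and the bowl at (210,150). Next I'll take an enlarged crop and measure.

```bash
cat > h.py <<'E'
import cv2,numpy as np
from cell import env,kin,camera,calibration,job
def ray(n,px,z):
    c=calibration(n);R=cv2.Rodrigues(np.array(c["rvec"],float))[0];t=np.array(c["tvec"],float).ravel()
    px=np.atleast_2d(np.asarray(px,float))
    d=np.c_[(px[:,0]-c["cx"])/c["fx"],(px[:,1]-c["cy"])/c["fy"],np.ones(len(px))]@R
    o=-R.T@t
    return o+d*((z-o[2])/d[:,2])[:,None]
def blob(p,lo,hi,roi,n=1,k=0):
    """hsv mask within roi x0,y0,x1,y1 -> contours largest first"""
    m=cv2.inRange(cv2.cvtColor(p,cv2.COLOR_BGR2HSV),lo,hi)
    x0,y0,x1,y1=roi; r=np.zeros_like(m); r[y0:y1,x0:x1]=m[y0:y1,x0:x1]
    if k: r=cv2.morphologyEx(r,cv2.MORPH_CLOSE,np.ones((k,k)))
    cs=sorted(cv2.findContours(r,cv2.RETR_EXTERNAL,cv2.CHAIN_APPROX_NONE)[0],key=cv2.contourArea,reverse=True)
    return r,cs[:n]
def cen(c):
    m=cv2.moments(c); return m["m10"]/m["m00"],m["m01"]/m["m00"]
E
python3 - <<'E'
import cv2,numpy as np
p=cv2.imread("pics/top0.png")
cv2.imwrite("pics/crop0.png",cv2.resize(p[160:280,265:385],None,fx=5,fy=5,interpolation=cv2.INTER_CUBIC))
p=cv2.imread("pics/side0.png")
cv2.imwrite("pics/crop1.png",cv2.resize(p[190:290,290:430],None,fx=5,fy=5,interpolation=cv2.INTER_CUBIC))
E
python3 - <<'E'
from h import *
p=cv2.imread("pics/top0.png")
hsv=cv2.cvtColor(p,cv2.COLOR_BGR2HSV)
def rect(name,lo,hi,roi,z,k=0):
    m,c=blob(p,lo,hi,roi,k=k)
    c=c[0].reshape(-1,2); w=ray("top",c,z)[:,:2]*1000
    r=cv2.minAreaRect(w.astype(np.float32)); print(name,"px",np.round(cen(c),1),"rect",np.round(r[0],1),np.round(r[1],1),round(r[2],1))
rect("red pad",(0,150,60),(8,255,255),(320,175,362,275),.011,k=15)
m,c=blob(p,(170,150,60),(180,255,255),(320,175,362,275)); print(cv2.countNonZero(m))
rect("blue pad",(105,130,50),(130,255,255),(280,170,330,270),.011,k=15)
rect("green",(45,80,30),(90,255,255),(300,170,350,215),.04,k=5)
rect("chock",(5,150,120),(16,255,255),(420,245,485,310),.006)
rect("chockdark",(0,0,0),(180,255,70),(432,258,472,296),.004)
rect("mat",(0,0,0),(180,90,110),(150,200,252,298),.004,k=3)
for n,x,y in(("red",341,222),("blue",303,213)): print(n,ray("top",(x,y),.056)*1000)
E
```

```text
red pad px [340.6 225.1] rect [557.3 -27.6] [ 52.3 188.4] 82.3
0
blue pad px [303.6 219.2] rect [567.5  61.3] [47.9 45.5] 83.7
green px [325.4 193.6] rect [624.4  11.1] [58.6 51.7] 1.2
chock px [451. 277.] rect [ 436.  -289.2] [110.4 110.7] 89.0
chockdark px [451.3 276.8] rect [ 436.  -290.1] [61.7 64. ] 0.9
mat px [200.6 251. ] rect [487.1 299.5] [174.  173.4] 81.6
red [[551.02065208 -26.47420605  56.        ]]
blue [[570.53828432  60.83320887  56.        ]]
```

View pics/crop0.png

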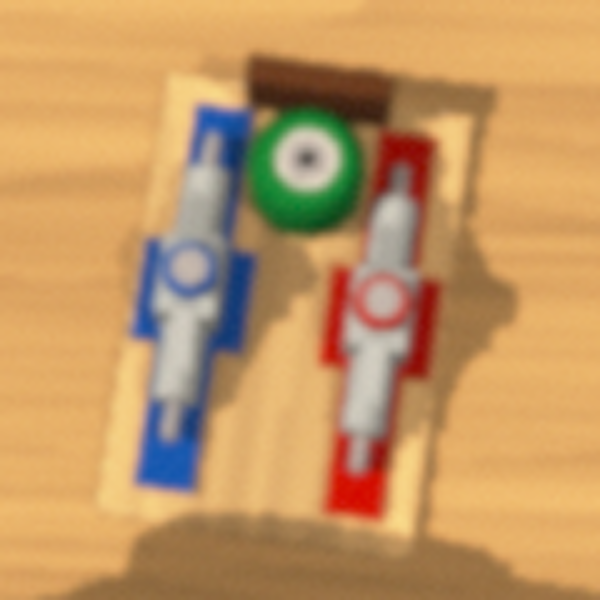

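View pics/crop1.png

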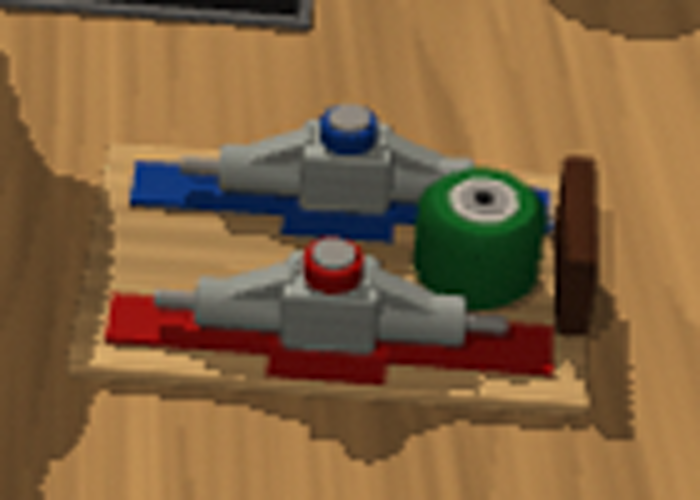

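The crop confirms it: bare-metal hangers with red and blue bushings on pads of the same colour, and the green wheel against the back stop. Now I'll refine the positions across both views.

```bash
python3 - <<'E'
from h import *
p=cv2.imread("pics/top0.png")
def hull(name,lo,hi,roi,z,amin=20):
    m,cs=blob(p,lo,hi,roi,n=10)
    c=np.vstack([c for c in cs if cv2.contourArea(c)>amin]).reshape(-1,2)
    w=ray("top",c,z)[:,:2]*1000
    r=cv2.minAreaRect(w.astype(np.float32)); print(name,"rect",np.round(r[0],1),np.round(r[1],1),round(r[2],1))
hull("red pad",(0,150,60),(8,255,255),(320,175,362,275),.011)
hull("blue pad",(100,130,50),(130,255,255),(280,170,330,270),.011)
def tri(a,b,z):
    print("top",np.round(ray("top",a,z)[0,:2]*1000,1),"side",np.round(ray("side",b,z)[0,:2]*1000,1))
tri((341.4,219.8),(356.6,241),.056)
tri((303,213.4),(360,213.6),.056)
tri((326.4,191.6),(386.6,229.6),.052)
# pad end corners (crop px)
C=lambda L:[(x/5+265-.4,y/5+160-.4) for x,y in L]
for n,L in(("blue",[(198,106),(256,112),(197,490),(137,483)]),("red",[(377,132),(437,138),(384,517),(327,513)])):
    w=ray("top",C(L),.011)[:,:2]*1000; print(n,np.round(w,1).tolist(),w.mean(0), np.degrees(np.arctan2(*(w[:2].mean(0)-w[2:].mean(0))[::-1])))
q=cv2.imread("pics/side0.png")
for n,roi,lo,hi in(("chock",(255,330,340,400),(2,150,100),(16,255,255)),("mat",(275,145,365,200),(0,0,0),(180,90,130))):
    m,c=blob(q,lo,hi,roi,k=3); w=ray("side",c[0].reshape(-1,2),.004)[:,:2]*1000; print(n,cv2.minAreaRect(w.astype(np.float32)))
E
```

```text
red pad rect [557.3 -27.6] [ 52.3 188.4] 82.3
blue pad rect [567.6  54.8] [ 34.5 183. ] 82.3
top [556.2 -27.3] side [557.8 -26.9]
top [569.6  60.8] side [572.4  63. ]
top [623.9   8. ] side [625.6  12.3]
blue [[662.9, 61.8], [660.4, 33.8], [474.7, 57.7], [477.6, 85.8]] [568.90060374  59.76012624] -7.361875680943763
red [[651.6, -24.8], [649.2, -53.8], [463.5, -30.1], [464.9, -3.4]] [557.28387733 -28.05071101] -6.898582197484233
chock ((425.7483215332031, -289.6153259277344), (126.94298553466797, 127.2489242553711), 89.6866683959961)
mat ((489.54327392578125, 303.3065490722656), (184.23471069335938, 179.16116333007812), 81.65682220458984)
```

```bash
cat >> h.py <<'E'
def quat(yaw):
    """tool down, jaw (tool y) along yaw+90deg, yaw = object's x direction (rad)"""
    f=np.pi/2+yaw/2; return [0,np.cos(f),np.sin(f),0]
def say(t):
    s=env.get_state(); print(t,"t=%.1f"%s["time"],np.round(s["tcp_pos"],4),"open %.4f"%s["opening"],"F",np.round(s["force"],1))
HI=.20
def pick(x,y,z,yaw,expect,f=60,pre=.085):
    env.grip(pre)
    env.reach([x,y,HI],quat(yaw)); say("above")
    env.movel([x,y,z],velocity=.12); env.grip(expect-.015,f_grip=f); say("gripped")
    env.movel([x,y,HI],velocity=.15); say("lifted")
def place(x,y,z,yaw,release,line=True):
    env.movel([x,y,HI],velocity=.2,rot=quat(yaw)); say("over")
    env.movel([x,y,z+.012],velocity=.15)
    h=env.movel([x,y,z-.003],velocity=.03,stop_force=4); say("down hit=%s"%h)
    env.grip(release); env.dwell(.2)
    env.movel([x,y,HI],velocity=.2); say("clear")
Y=np.radians(-7.8)
E
python3 - <<'E'
from h import *
pick(.570,.0612,.011+.075,Y,.030)
s=env.get_state()
if s["opening"]<.022: raise SystemExit("missed")
m=np.array([.488,.301])+.045*np.array([-np.sin(Y),np.cos(Y)])
place(m[0],m[1],.004+.075,Y,.075)
p,d=camera("top"); cv2.imwrite("pics/top1.png",p)
p,d=camera("side"); cv2.imwrite("pics/side1.png",p[100:420,100:540])
E
```

```text
above t=2.6 [0.5701 0.0625 0.2001] open 0.0850 F [ 0.1  0.7 -0.2]
gripped t=4.3 [0.5703 0.0613 0.0865] open 0.0293 F [-0.7 -0.   5.4]
lifted t=5.2 [0.5692 0.0612 0.199 ] open 0.0294 F [-0.2 -0.5 -2.6]
over t=6.8 [0.4947 0.3441 0.2   ] open 0.0293 F [-0.4 -0.6 -1.8]
down hit=True t=8.1 [0.4943 0.3459 0.0795] open 0.0286 F [-0.1 -0.8  6. ]
clear t=9.6 [0.4935 0.3452 0.1991] open 0.0752 F [-0.6  0.3  0.3]
```

View pics/side1.png

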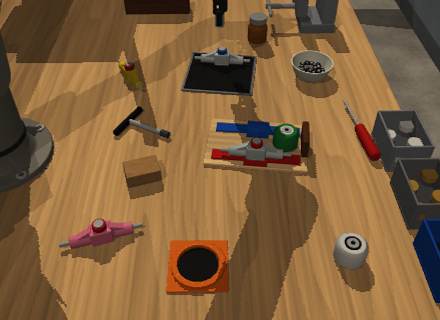

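The side crop shows the blue hanger flat on the mat at about (222,58), and the blue pad now bare. Red next.

```bash
python3 - <<'E'
from h import *
pick(.557,-.0272,.011+.078,Y,.030)
s=env.get_state()
if s["opening"]<.022: raise SystemExit("missed")
m=np.array([.488,.301])-.045*np.array([-np.sin(Y),np.cos(Y)])
place(m[0],m[1],.004+.078,Y,.07)
env.reach([.5,-.1,.25],quat(Y))
p,d=camera("top"); cv2.imwrite("pics/top2.png",p)
cv2.imwrite("pics/crop2.png",cv2.resize(p[160:300,150:370],None,fx=3.6,fy=3.6,interpolation=cv2.INTER_CUBIC))
p,d=camera("side"); cv2.imwrite("pics/side2.png",p)
cv2.imwrite("pics/scrop2.png",cv2.resize(p[140:280,270:430],None,fx=4,fy=4,interpolation=cv2.INTER_CUBIC))
E
```

```text
above t=11.3 [ 0.5573 -0.0255  0.2   ] open 0.0851 F [ 0.5 -0.4  0.2]
gripped t=13.0 [ 0.5573 -0.0271  0.0895] open 0.0289 F [-1.3  0.1  5.7]
lifted t=13.9 [ 0.5562 -0.0271  0.199 ] open 0.0288 F [ 0.2  0.3 -4. ]
over t=15.5 [0.4823 0.2551 0.1999] open 0.0294 F [ 0.7 -0.6 -3.6]
down hit=True t=16.8 [0.4822 0.2567 0.0825] open 0.0290 F [-0.2 -0.4  6.4]
clear t=18.2 [0.4813 0.2562 0.1992] open 0.0703 F [-0.3  0.8 -0.6]
```

View pics/crop2.png

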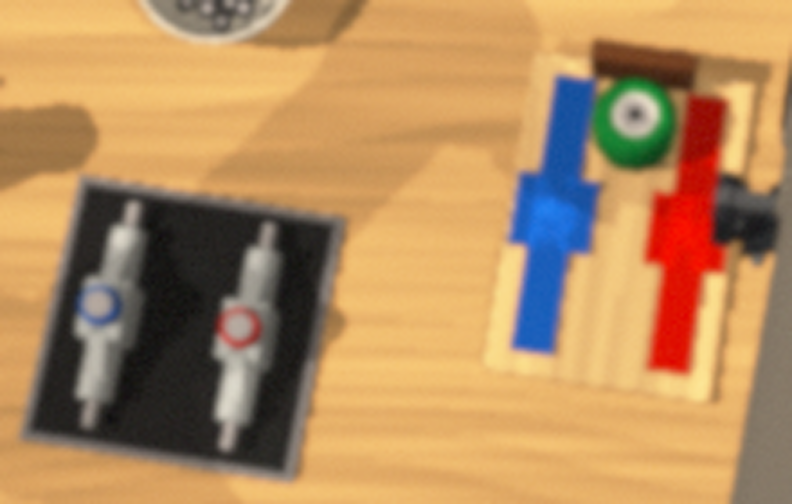

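View pics/scrop2.png

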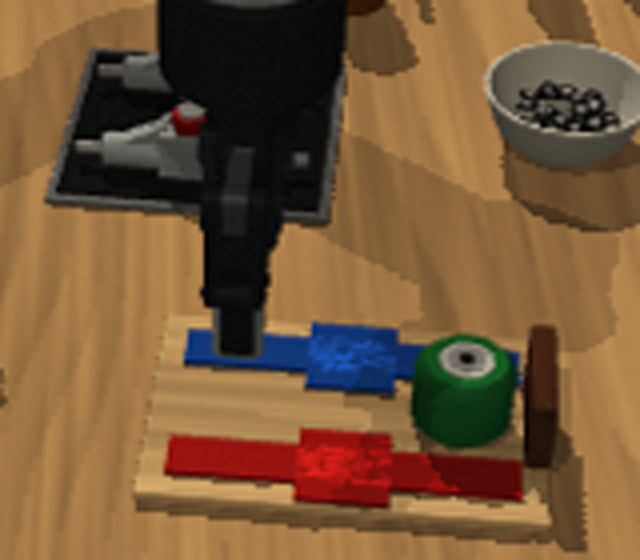

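Both hangers lie flat on the dark field of the mat, blue at crop (100,305) and red at (240,327). The pads are bare, so I can measure them fully before the wheel.

```bash
python3 - <<'E'
from h import *
def go(n,p,name,lo,hi,roi,z):
    m,c=blob(p,lo,hi,roi,k=3); w=ray(n,c[0].reshape(-1,2),z)[:,:2]*1000
    r=cv2.minAreaRect(w.astype(np.float32)); print(n,name,np.round(r[0],1),np.round(r[1],1),round(r[2],2),"moment",np.round(ray(n,cen(c[0]),z)[0,:2]*1000,1))
p=cv2.imread("pics/top2.png");q=cv2.imread("pics/side2.png")
go("top",p,"red",(0,170,80),(6,255,255),(320,175,362,275),.011)
go("top",p,"blue",(100,130,50),(130,255,255),(280,170,330,270),.011)
go("side",q,"red",(0,170,60),(6,255,255),(290,200,410,275),.011)
go("side",q,"blue",(100,130,50),(130,255,255),(290,200,410,275),.011)
E
```

```text
top red [557.5 -25.9] [183.7  47.6] 0.41 moment [555.3 -26.5]
top blue [568.5  61. ] [ 49.3 183. ] 82.46 moment [567.1  61.1]
side red [557.6 -26.1] [ 56.9 190.1] 82.64 moment [557.8 -26.6]
side blue [541.   67.3] [ 55.3 131.4] 81.22 moment [556.1  64. ]
```

```bash
sed -i 's/radians(-7.8)/radians(-7.6)/' h.py; python3 - <<'E'
from h import *
pick(.6247,.0093,.088,Y,.056,f=50)
s=env.get_state()
if s["opening"]<.045: raise SystemExit("missed")
env.movel([.45,-.27,HI],velocity=.25,rot=quat(0))
place(.436,-.2895,.084,0,.085)
env.reach([.5,.0,.30],quat(Y))
p,d=camera("top"); cv2.imwrite("pics/top3.png",p)
q,d=camera("side"); cv2.imwrite("pics/side3.png",q)
a=cv2.resize(p[235:315,405:500],(475,400),interpolation=cv2.INTER_CUBIC)
b=cv2.resize(q[320:400,250:315+30],(320*95//80*0+320,270),interpolation=cv2.INTER_CUBIC)
o=np.zeros((400,800,3),np.uint8);o[:,:475]=a;o[:270,480:]=b;cv2.imwrite("pics/crop3.png",o)
E
```

```text
above t=20.7 [0.6245 0.0089 0.1996] open 0.0850 F [-0.3 -0.9 -0.2]
gripped t=22.1 [0.6253 0.0093 0.089 ] open 0.0545 F [-0.7  0.9  6.1]
lifted t=23.0 [0.624  0.0094 0.199 ] open 0.0545 F [ 0.9 -1.3 -0.8]
over t=24.8 [ 0.4357 -0.2897  0.2   ] open 0.0544 F [0.3 0.1 0.1]
down hit=True t=26.0 [ 0.4364 -0.2897  0.0849] open 0.0542 F [-0.8  1.3  7. ]
clear t=27.4 [ 0.4356 -0.289   0.1993] open 0.0852 F [-0.3  0.6 -0.2]
```

View pics/crop3.png

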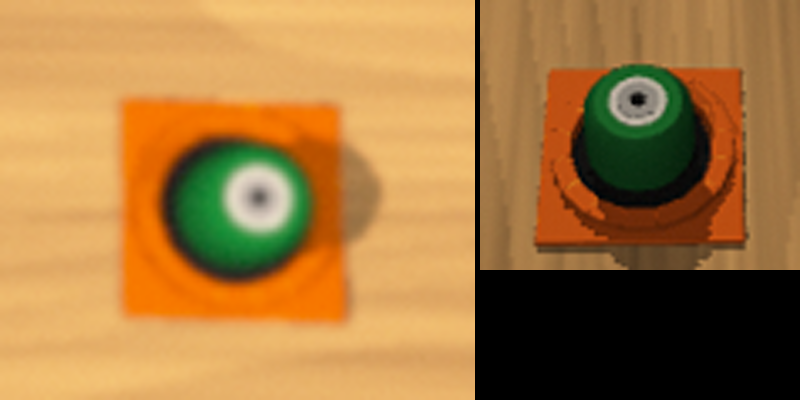

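The green wheel stands upright in the chock's seat, with its hub at top (456,274). I'll check the numbers and measure the hangers on the mat.

```bash
python3 - <<'E'
from h import *
print("wheel",ray("top",(456.4,274.2),.048)[0]*1000,ray("side",(296.7,349.4),.048)[0]*1000)
p=cv2.imread("pics/top3.png");q=cv2.imread("pics/side3.png")
for n,im,roi in(("top",p,(160,215,240,285)),("side",q,(285,140,360,195))):
  for name,lo,hi in(("blue",(100,90,50),(130,255,255)),("red",(0,90,50),(6,255,255))):
    m,c=blob(im,lo,hi,roi,n=1,k=5)
    if c: e=cv2.minEnclosingCircle(c[0])[0]; print(n,name,np.round(e,1),np.round(ray(n,e,.047)[0]*1000,1))
a=cv2.resize(p[205:295,155:250],None,fx=5,fy=5,interpolation=cv2.INTER_CUBIC)
b=cv2.resize(q[140:205,270:370],None,fx=3.2,fy=3.2,interpolation=cv2.INTER_CUBIC)
o=np.zeros((450,800,3),np.uint8);o[:,:475]=a;o[:b.shape[0],480:]=b;cv2.imwrite("pics/crop4.png",o)
E
```

```text
wheel [ 436.3076594  -289.88075715   48.        ] [ 436.3747812  -287.27339408   48.        ]
top blue [179.5 246. ] [490.1 339.1  47. ]
top red [215.5 250. ] [482.4 257.3  47. ]
side blue [318.  148.5] [485.2 350.6  47. ]
side red [317.  169.5] [480.7 251.6  47. ]
```

View pics/crop4.png

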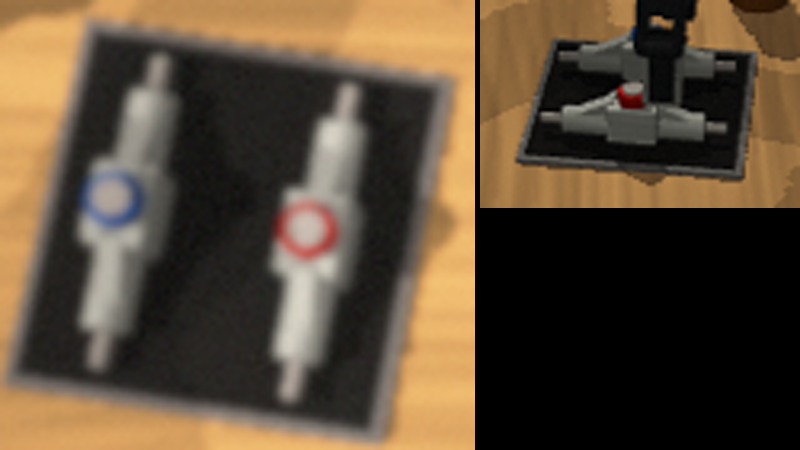

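The hangers lie where I released them. Now they go back to the pads, red first because it's nearer the rack.

```bash
python3 - <<'E'
from h import *
for (mx,my),(px,py) in(((.482,.2562),(.5573,-.0268)),((.494,.3455),(.5692,.0618))):
    pick(mx,my,.004+.078,Y,.030,pre=.07)
    if env.get_state()["opening"]<.022: raise SystemExit("missed")
    place(px,py,.011+.078,Y,.06)
env.reach([.40,.2,.32],quat(Y))
p,d=camera("top"); cv2.imwrite("pics/top5.png",p)
q,d=camera("side"); cv2.imwrite("pics/side5.png",q)
a=cv2.resize(p[165:275,280:370],None,fx=4.4,fy=4.4,interpolation=cv2.INTER_CUBIC)
b=cv2.resize(q[195:280,300:415],None,fx=3.45,fy=3.45,interpolation=cv2.INTER_CUBIC)
o=np.zeros((484,800,3),np.uint8);o[:a.shape[0],:a.shape[1]]=a;o[:b.shape[0],400:400+b.shape[1]]=b;cv2.imwrite("pics/crop5.png",o)
E
```

```text
above t=30.0 [0.4829 0.2546 0.2005] open 0.0700 F [ 0.4 -0.2  0.1]
gripped t=31.6 [0.4823 0.2565 0.0827] open 0.0292 F [-0.3  0.2  6.1]
lifted t=32.5 [0.4813 0.2559 0.199 ] open 0.0291 F [-0.  -0.5 -4.1]
over t=34.2 [ 0.5571 -0.0255  0.1999] open 0.0288 F [-0.5 -0.2 -2.8]
down hit=True t=35.4 [ 0.5577 -0.0267  0.0897] open 0.0291 F [-1.2  0.3  5.6]
clear t=36.7 [ 0.5567 -0.0266  0.1993] open 0.0599 F [ 0.2  0.6 -0.1]
above t=38.4 [0.495  0.3436 0.2   ] open 0.0699 F [-0.  -0.7 -0.5]
gripped t=40.0 [0.4944 0.3458 0.0827] open 0.0290 F [-0.9 -0.9  5.5]
lifted t=40.9 [0.4933 0.3451 0.199 ] open 0.0291 F [ 0.2  0.6 -2.1]
over t=42.5 [0.5689 0.0631 0.1999] open 0.0291 F [ 0.  -0.2 -1.4]
down hit=True t=43.8 [0.5696 0.0619 0.0897] open 0.0292 F [-1.8  0.3  6.6]
clear t=45.1 [0.5686 0.0619 0.1992] open 0.0601 F [-0.2 -0.8  0.5]
```

View pics/crop5.png

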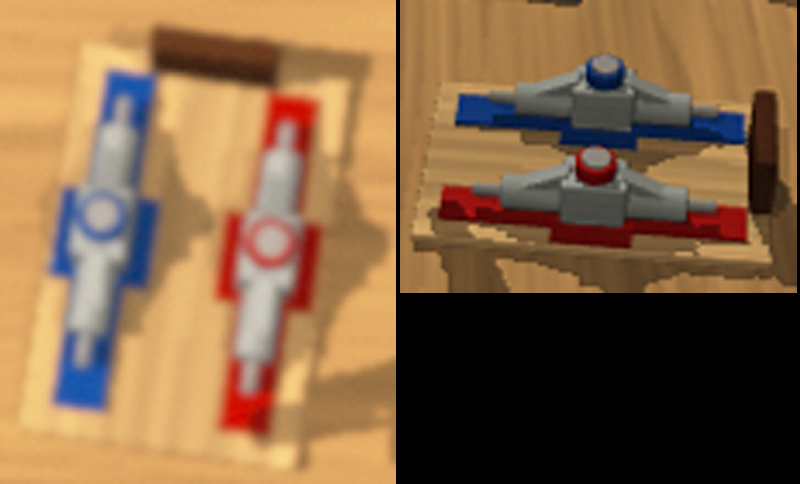

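View pics/side5.png

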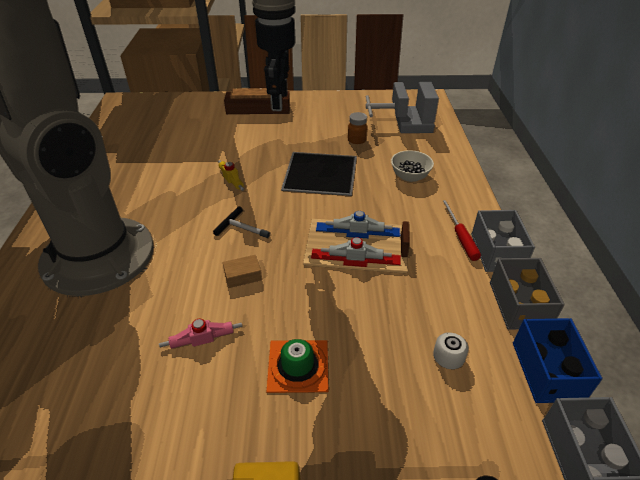

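Both hangers lie along their own pads. The bushings are at (303,213) and (341,220), the same pixels as at the start. The wheel is in the chock at side (297,349), the bowl and white wheel haven't moved, and the gripper is clear. Handing in.

```bash
python3 - <<'E'
from h import *
job.job_done(); say("done")
E
```

```text
the job is handed in; nothing more can be done
the job is handed in; nothing more can be done
```

The job is done and handed in at about 46 s on the robot's clock, out of 128 s. It reports no verdict, so what follows is from my own checks. I moved both hangers to the mat, set the green wheel in the chock's seat, then put each hanger back on the pad of its own colour.

- **Green wheel:** the top view puts it within about 1 mm of the chock's centre and the side view about 2 mm off. Both are inside the 12 mm limit. It stands upright.
- **Hangers:** both lie flat along their pads. Their bushings are back at their starting pixels, to within about 1 mm.
- **Bowl and white wheel:** by eye, both are where they were in the first picture.
- **Disagreements:** some single-view fits were thrown off by parts hidden from view, such as the blue pad in the side view. I set those aside in favour of readings that agreed with each other.

No check failed.

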